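# Change over the carry press in the paper conservation studio

### The arm

A 7-joint arm with a two-finger parallel gripper is mounted at the origin on the work surface. World frame = base frame: x ahead of the robot, y to its left, z up, the work surface at z = 0. Lengths are in m, angles in rad, forces in N, time in s.
With the tool pointing down it reaches from about 0.4 to 0.875 m from the base axis. Payload 19.3 kg.
Tool frame: the origin (TCP) lies between the finger pads; the fingertips stand 17 mm ahead of it and the grasp point (between the pads) lies 2 mm behind it; z points along the fingers, y is the line along which they close (so a half turn about z gives the same grasp; the last joint's range is limited). The gripper opens to 85 mm and grips with 20 to 120 N. Pads are 22 mm wide; open, the fingers measure 114 mm over their backs; the gripper's body (76 mm by 85 mm) begins 54 mm behind the grasp point. The pads swing forward as they close: fully open they stand 13 mm farther back than shut.
Start: joints at [1.114, 0.521, -0.036, 1.599, 0.021, 1.021, -0.113], TCP at [0.236, -0.579, 0.248] pointing down, gripper open.
Joint ranges: [-2.91, 2.91], [-0.3, 2.13], [-1.5, 1.42], [0.17, 2.43], [-1.26, 4.41], [0.16, 1.93], [-2.52, 2.52]. Speed limits (rad/s): [1.89, 1.89, 2.39, 2.39, 3.01, 3.01, 3.01].

### API

Orientations are given as [roll, pitch, yaw] about the fixed x, y, z axes, in that order (R = Rz(yaw) Ry(pitch) Rx(roll)).
In Python, from workcell import bot gives the robot as it stands.
- The arm moves only by the shell command python3 -m inch 'ROWS' [FORCE]. ROWS is JSON, a list of rows, each a list of 7 numbers: the shift along the tool's x, y, z in units of 200 mm (1.0 is 200 mm), then the turn, a rotation vector about the tool's x, y, z in units of 90 degrees (1.0 is 90 degrees), then the opening, from 0 (shut) to 1 (fully open). In form: [[x, y, z, rx, ry, rz, grip], ...]. A call has 1 to 20 rows; each row is the pose to reach, as a shift and turn from the pose commanded when the call began, along the tool's axes at that moment; what a row does not reach only later rows make up. A row lasts 1/8 s, in which the tool goes at most 62.5 mm and 10.7 degrees, less where a joint would pass 70% of its speed; a pose out of reach is approached as far as the arm can. A call with a number of a shift or a turn outside -1 to 1 is refused whole. A call with a gripper value outside its range is refused whole. The fingers move at their own pace and stop on an object; FORCE is the grip in N (left out, the last holds). Time passes only in rows, so rows that repeat a pose let the fingers close. It gives the time, the measured TCP pose, the force, the opening and the grip force at its end, in the units of the state.
- bot.observe(): the state, without advancing time (a new reading comes with each control period).
- bot.grab_frame(name): name is "side" or "top"; returns a dict with "img" (480x640x3 uint8, red, green, blue), "z_map" (480x640 float32, m along the optical axis (not along the pixel's ray), 0 where there is no reading), "vfov" (degrees; the focal length in pixels is half the picture's height over the tangent of half this angle, whatever the lens; pixels are square), "cx", "cy" (the principal point, pixels), "rvec" (rotation vector, rad) and "tvec" (3), from world to camera coordinates, as OpenCV has them. Camera axes: x right, y down, z forward; pixel columns grow to the right and rows downward; lengths in m; the calibration is good to about 2 mm. A picture is of the moment at which its call begins.
- bot.job_done(): hands the job in; it is judged then, once.
The state is a dict: "clock": time; "qpos": joint angles; "qd": joint speeds; "joint_efforts": joint torques, N m; "position": TCP position; "tool_rot": TCP orientation; "force": force on the tool from outside, world axes, zero at the start; "moment": the same for the moment, N m; "grip_width": finger opening in m; "finger_force": force on a finger pad.
Only numpy, scipy, OpenCV 4.12 (cv2) and the standard library are available. Lean on these libraries where they do the work, as an engineer would, in place of code of your own. Each camera call takes 0.05 s, during which the arm holds its last target. There are 200 camera calls.

### The job

Change the small carry press over from its holding blocks to its pressing stack: first take the grey block weights off the glass and set them on the low shelf in one neat straight row, side by side with long sides facing, pointing straight across the shelf and no more than a finger's width apart. Then layer the discs in one flat stack centred on the round print on the glass: wooden disc at the bottom, cork on it, then whatever steel weights there are, from largest to smallest. Last of all swing the carry handle fully upright to its stop and leave the jars and the loupe alone.

Things in the scene. Friction and masses are not known exactly. Their poses are not given: they have to be found in the camera images.
- press: the small carry press, fixed to the bench: a wooden base 200 x 250 mm (x, y) with a glass plate on it, top 16 mm above the bench, and an aluminium lug 46 mm high at the middle of either y side (y = +-134 mm). Origin under its centre; the folded carry handle lies out beyond its +x edge.
- press_center (a point): the middle of the small round print on the glass plate, on its upper face (16 mm above the bench): where the stack goes. Axes as the press.
- handle (a joint): the carry handle's angle about the hinge line: 0 lying flat out towards the press's +x side, 1.571 fully upright against its stop. Starts between 0 and 0.3; it is stiff and stays where it is left.
- handle_bar (a point): the middle of the handle's cross bar, on the bar's axis; the bar runs along the press's y and has a round black grip 14 mm thick and 120 mm long.
- handle_hinge (a point): the middle of the handle's hinge line, 34 mm above the bench over the middle of the press; the line runs along the press's y, the cross bar is 160 mm from it.
- shelf: the low plywood shelf, fixed: a board 140 mm deep (x) and 240 mm long (y), upper face 45 mm above the bench; origin under its centre at bench height. It may stand on either side of the press.
- board: a thin grey sheet 200 x 260 x 4 mm, fixed, on which the discs lie at the start; origin under its centre. It may lie on either side of the press.
- block1: a grey block weight, 60 mm long (x), 36 mm wide (y), 34 mm high (z), origin at its centre, on the press's glass at the start; two or three such blocks, all alike, are there (an absent one reads None from the start).
- block2: a grey block weight, 60 mm long (x), 36 mm wide (y), 34 mm high (z), origin at its centre, on the press's glass at the start; two or three such blocks, all alike, are there (an absent one reads None from the start).
- block3: a grey block weight, 60 mm long (x), 36 mm wide (y), 34 mm high (z), origin at its centre, on the press's glass at the start; two or three such blocks, all alike, are there (an absent one reads None from the start).
- wood_disc: wooden pressing disc: a plain flat disc 70 mm in diameter and 10 mm thick; origin at its centre, z along its axis. Starts flat on the grey sheet.
- cork_disc: cork cushion disc: a plain flat disc 62 mm in diameter and 8 mm thick; origin at its centre, z along its axis. Starts flat on the grey sheet.
- weight_l: steel disc weight, the largest of the three: a plain flat disc 54 mm in diameter and 14 mm thick; origin at its centre, z along its axis. Starts flat on the grey sheet. Two or three of the steel weights are there (an absent one reads None from the start).
- weight_m: steel disc weight, the middle of the three: a plain flat disc 46 mm in diameter and 14 mm thick; origin at its centre, z along its axis. Starts flat on the grey sheet. Two or three of the steel weights are there (an absent one reads None from the start).
- weight_s: steel disc weight, the smallest of the three: a plain flat disc 38 mm in diameter and 14 mm thick; origin at its centre, z along its axis. Starts flat on the grey sheet. Two or three of the steel weights are there (an absent one reads None from the start).
- brush_jar: bystander: glass jar with brushes, 68 mm in diameter, 85 mm high (brushes to about 215 mm); origin under its centre.
- paste_jar: bystander: paste jar 60 mm in diameter, 70 mm high; origin under its centre.
- loupe: bystander: black loupe 44 mm in diameter, 26 mm high; origin under its centre.
Not all that is in view belongs to the job. What is shaped like the weight_l but blue is not meant.

How it is judged:
On the way, in this order (a step that is already met when the one before it is completed fails the run):
1. all the block weights stand in a neat row on the shelf (z of block1 in the frame of shelf between 0.055 and 0.069 m and x of block1 in the frame of shelf between -0.045 and 0.045 m and y of block1 in the frame of shelf between -0.105 and 0.105 m and angle between the x axis of each of block1, block2, block3 and the x axis of shelf, either way round below 0.15 rad and (horizontal distance between block1 and block2 below 0.062 m or horizontal distance between block1 and block3 below 0.062 m) and z of block2 in the frame of shelf between 0.055 and 0.069 m and x of block2 in the frame of shelf between -0.045 and 0.045 m and y of block2 in the frame of shelf between -0.105 and 0.105 m and (horizontal distance between block2 and block1 below 0.062 m or horizontal distance between block2 and block3 below 0.062 m) and z of block3 in the frame of shelf between 0.055 and 0.069 m and x of block3 in the frame of shelf between -0.045 and 0.045 m and y of block3 in the frame of shelf between -0.105 and 0.105 m and (horizontal distance between block3 and block1 below 0.062 m or horizontal distance between block3 and block2 below 0.062 m) and x of block2 in the frame of block1 between -0.014 and 0.014 m and x of block3 in the frame of block1 between -0.014 and 0.014 m and x of block3 in the frame of block2 between -0.014 and 0.014 m), for 0.2 s.
2. the discs are stacked in order, centred on the print (horizontal distance between each of wood_disc, cork_disc, weight_l, weight_m, weight_s and press_center below 0.008 m and angle between the z axis of each of wood_disc, cork_disc, weight_l, weight_m, weight_s and the z axis of press_center, either way round below 0.08 rad and z of wood_disc in the frame of press_center below 0.008 m and z of cork_disc in the frame of press_center between 0.011 and 0.018 m and z of each of weight_l, weight_m, weight_s in the frame of press_center above 0.021 m and ((angle between weight_l's own z axis and vertical below 0.5 rad and z of weight_m in the frame of weight_l above 0.009 m) or (angle between weight_l's own z axis and vertical above 2.6 rad and z of weight_m in the frame of weight_l below -0.009 m)) and ((angle between weight_l's own z axis and vertical below 0.5 rad and z of weight_s in the frame of weight_l above 0.009 m) or (angle between weight_l's own z axis and vertical above 2.6 rad and z of weight_s in the frame of weight_l below -0.009 m)) and ((angle between weight_m's own z axis and vertical below 0.5 rad and z of weight_s in the frame of weight_m above 0.009 m) or (angle between weight_m's own z axis and vertical above 2.6 rad and z of weight_s in the frame of weight_m below -0.009 m))), for 0.2 s.
3. the carry handle is swung fully upright (value of joint handle above 1.5 rad), for 0.2 s.
At the end, for the whole second after the job is handed in: Blocks flat on the shelf, within 0.15 rad of its depth, in line to 14 mm, each at most 62 mm (centres) from a neighbour; discs flat within 8 mm of the print's centre in the order wood, cork, steel weights largest to smallest; handle above 1.5 rad; all at rest (all of step 1 and all of step 2 and value of joint handle above 1.5 rad and linear speed of each of block1, block2, block3, wood_disc, cork_disc, weight_l, weight_m, weight_s below 0.03 m/s); the robot touches nothing.
It fails at once if the brush jar is disturbed (moved more than 30 mm) (distance of brush_jar from where it was at the start of the episode above 0.03 m).
It fails at once if the paste jar is disturbed (moved more than 30 mm) (distance of paste_jar from where it was at the start of the episode above 0.03 m).
It fails at once if the loupe is disturbed (moved more than 30 mm) (distance of loupe from where it was at the start of the episode above 0.03 m).
Of block1, block2, block3 only 2 to 3 are there at a start; the rules pass over those that are not, and their reading is None.
Of weight_l, weight_m, weight_s only 2 to 3 are there at a start; the rules pass over those that are not, and their reading is None.
At some moment in a run one of block1, block2, block3, wood_disc, cork_disc, weight_l, weight_m, weight_s may be knocked a few centimetres aside while the robot is not near it.
Once in a run the grip may slacken for a moment while it holds something.
It also fails if it takes over 210 s, if anything falls off the work surface, if the arm or the gripper's body presses on something with over 40 N, if the wrist force passes 120 N, or if a joint passes its speed limit or range.

## Working session

There is one attempt and no reset: what is moved stays moved. The work goes in short steps, Python scripts to look and compute and a shell command to move; the robot and the scene stay as the last step left them, time stands still between calls to the robot, and variables do not carry over. Pictures are saved under pics/ and viewed, at most 14 in all, crops included, and the job is handed in when it is done.

```bash
mkdir -p pics; ls
cat > h.py <<'E'
import numpy as np, cv2
from workcell import bot
from scipy.spatial.transform import Rotation as R
def cam(n):
    f=bot.grab_frame(n); f['R']=cv2.Rodrigues(np.array(f['rvec'],float))[0]; f['t']=np.array(f['tvec'],float).ravel()
    f['f']=240/np.tan(np.radians(f['vfov'])/2); return f
def save(f,name,crop=None,s=1):
    im=f['img'][:,:,::-1]
    if crop: u0,v0,u1,v1=crop; im=im[v0:v1,u0:u1]
    cv2.imwrite('pics/'+name,cv2.resize(im,None,fx=s,fy=s,interpolation=cv2.INTER_CUBIC))
def cloud(f):
    v,u=np.mgrid[:480,:640]; z=f['z_map']; p=np.stack([(u-f['cx'])/f['f']*z,(v-f['cy'])/f['f']*z,z],-1)
    return (p-f['t'])@f['R']
def onplane(f,u,v,h):
    d=f['R'].T@np.array([(u-f['cx'])/f['f'],(v-f['cy'])/f['f'],1]); c=-f['R'].T@f['t']
    return c+d*(h-c[2])/d[2]
def proj(f,P):
    p=f['R']@np.array(P)+f['t']; return p[:2]/p[2]*f['f']+[f['cx'],f['cy']]
E
python3 - <<'E'
from h import *
s=bot.observe();print(s)
for n in('top','side'):
    f=cam(n);save(f,n+'0.png');print(n,f['vfov'],f['cx'],f['cy'],-f['R'].T@f['t'],f['R'][2])
    np.savez(n+'0.npz',**f)
E
```

```text
pics
{'clock': 0.0, 'qpos': array([ 1.11382488,  0.52198036, -0.03631891,  1.59997544,  0.02119116,
        1.02110706, -0.11280115]), 'qd': array([-0.00076069,  0.00075019,  0.00051108,  0.00017012,  0.00066593,
       -0.00052381, -0.0008261 ]), 'joint_efforts': array([-2.20046513e-04, -9.27111769e+01,  1.98063187e+00, -3.69933450e+01,
        1.79886434e-02,  8.05425108e-03,  5.67776840e-05]), 'position': array([ 0.23560121, -0.57856476,  0.24775845]), 'tool_rot': array([-3.14050962e+00,  7.38732841e-05,  3.86747791e-01]), 'force': array([ 0.5461779 , -0.10124382, -0.77184163]), 'moment': array([ 0.02805993, -0.00760732, -0.01428538]), 'finger_force': 0.0, 'grip_width': 0.08556490888166285}
top 46.14836445070446 320.2736919386288 234.19148583916333 [ 0.45158367 -0.01207097  1.18730748] [ 0.12158289  0.00913128 -0.99253928]
side 47.434034712581735 317.3161436789897 236.52113102794274 [0.2700534  1.12147358 0.89060353] [ 0.21717713 -0.78732138 -0.57702612]
```

View pics/top0.png

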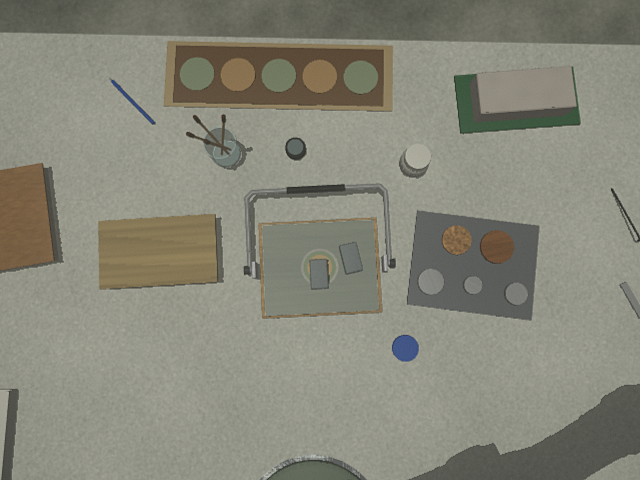

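View pics/side0.png

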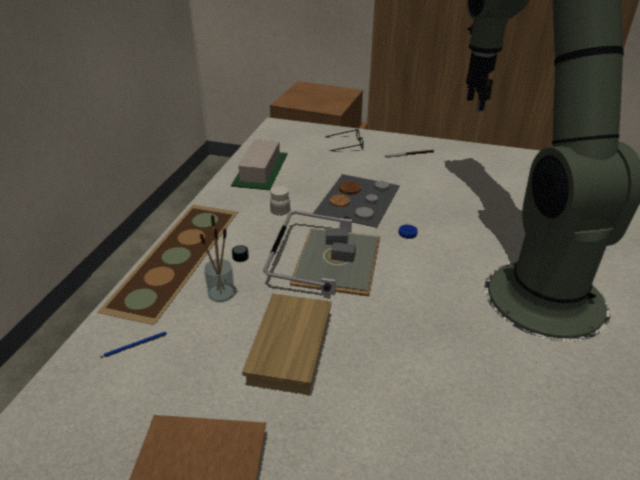

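The top view shows +x up and +y left. The shelf is at about (158,251) and the press at (321,268), with two blocks at (319,274) and (350,258). On the board are cork (457,240), wood (497,247) and steel weights at (430,281), (473,285) and (516,293). The blue decoy is at (405,348), and the handle bar is at (315,188).

```bash
cat >> h.py <<'E'
def segs(f,P,zlo,zhi,box,amin=60):
    """connected parts of the cloud between two heights in a world box x0,x1,y0,y1: centre, size, angle"""
    m=((P[...,2]>zlo)&(P[...,2]<zhi)&(P[...,0]>box[0])&(P[...,0]<box[1])&(P[...,1]>box[2])&(P[...,1]<box[3])).astype(np.uint8)
    n,l,st,c=cv2.connectedComponentsWithStats(m,connectivity=4); out=[]
    for i in range(1,n):
        if st[i,4]<amin: continue
        q=P[l==i]; r=cv2.minAreaRect((q[:,:2]*1000).astype(np.float32))
        out.append((np.round(c[i]),np.round(np.append(r[0],[*r[1],r[2]]),1),np.round(np.median(q[:,2])*1000,1),st[i,4]))
    return out
E
python3 - <<'E'
from h import *
f=cam('top');P=cloud(f)
for n,(u,v) in dict(shelf=(158,251),glass=(280,240),blk1=(319,274),blk2=(350,258),cork=(457,240),wood=(497,247),L=(430,281),S=(473,285),M=(516,293),board=(460,265),bench=(400,390),bar=(315,188)).items():print(n,np.round(P[v,u]*1000,1))
print('blocks',*segs(f,P,.04,.06,(.3,.6,-.13,.13)),sep='\n')
print('shelf',*segs(f,P,.035,.055,(.3,.7,.15,.6)),sep='\n')
print('discs',*segs(f,P,.009,.03,(.3,.65,-.5,-.16)),sep='\n')
print('board',*segs(f,P,.0025,.03,(.3,.65,-.5,-.16)),sep='\n')
print('press',*segs(f,P,.008,.06,(.35,.57,-.13,.13)),sep='\n')
print('loop',*segs(f,P,.025,.1,(.58,.7,-.2,.2)),sep='\n')
print('high',*segs(f,P,.022,.3,(.3,.8,-.45,.45)),sep='\n')
save(f,'press1.png',(240,170,400,330),3.6); save(f,'disc1.png',(400,200,550,330),4)
E
```

```text
shelf [549.4 329.2  42.4]
glass [580.8  82.6  16.5]
blk1 [510.   -1.   49.5]
blk2 [543.8 -62.9  49.9]
cork [ 590.2 -288.4   10.5]
wood [ 576.7 -369.9   17.1]
L [ 502.8 -230.9   15.6]
S [ 496.7 -320.1   14.5]
M [ 482.3 -408.    16.4]
board [ 538.2 -295.7    5.2]
bench [ 279.  -172.4    0.7]
bar [685.3  11.4  54.7]
blocks
(array([351., 258.]), array([544.9, -64.6,  60.1,  36.3,  15.2]), np.float64(50.0), np.int32(525))
(array([319., 274.]), array([ 5.106e+02, -3.000e-01,  6.000e+01,  3.590e+01,  4.700e+00]), np.float64(50.1), np.int32(528))
shelf
(array([246., 213.]), array([621.7, 152.5,  98.5,   4.9,   0. ]), np.float64(46.3), np.int32(82))
(array([158., 251.]), array([549.4, 330.2, 140.6, 242.3,   5. ]), np.float64(45.0), np.int32(8056))
discs
(array([457., 240.]), array([ 590.2, -286.8,   59.9,   61.1,    3.4]), np.float64(12.4), np.int32(648))
(array([497., 247.]), array([ 578.2, -371. ,   68.4,   69.6,   27.9]), np.float64(14.3), np.int32(883))
(array([430., 282.]), array([ 501.8, -231.5,   51.7,   52.3,    1.5]), np.float64(18.1), np.int32(540))
(array([472., 285.]), array([ 496
[... 775 characters left out ...]
ay([766.2, 205.7,  67.9,  66.2,  88.1]), np.float64(77.7), np.int32(1007))
(array([295., 147.]), array([777.6,  55.6,  42.7,  42.2,  43.3]), np.float64(27.1), np.int32(322))
(array([415., 160.]), array([ 750.2, -194.1,   56.4,   55.3,   24.3]), np.float64(69.1), np.int32(759))
(array([317., 217.]), array([600.7,   4. , 183.2, 309.3,   4.3]), np.float64(47.0), np.int32(1769))
(array([158., 252.]), array([549.4, 330.2, 140.6, 242.3,   5. ]), np.float64(45.0), np.int32(8028))
(array([351., 258.]), array([544.7, -64.5,  60.3,  36.6,  15.2]), np.float64(49.9), np.int32(547))
(array([319., 274.]), array([ 5.105e+02, -2.000e-01,  6.020e+01,  3.680e+01,  4.500e+00]), np.float64(50.0), np.int32(538))
```

View pics/press1.png

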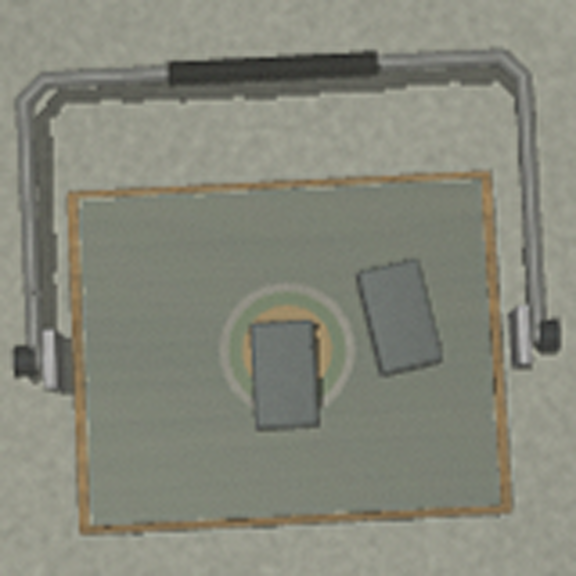

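View pics/disc1.png

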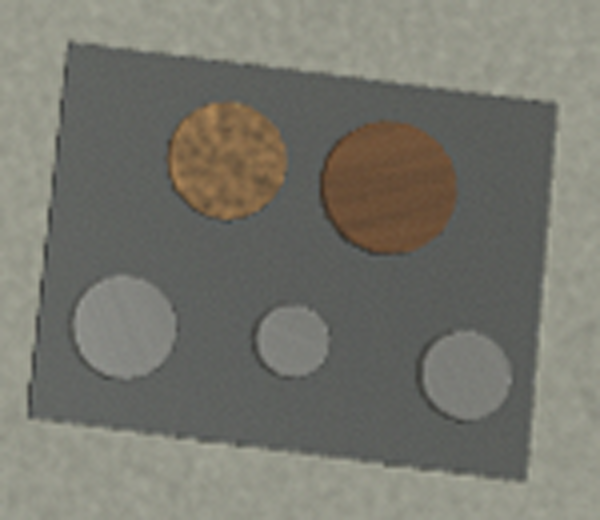

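The crops show the press square at (70,193)–(511,512) in its crop, with the print centre near (288,352), i.e. full-frame px (319.6,267.3). Two blocks and three weights are present: L at bottom left, S in the middle, M on the right.

```bash
cat > plan.py <<'E'
import sys
from h import *
def plan(x,y,z,yaw):
    s=bot.observe(); A=R.from_euler('xyz',s['tool_rot']); B=R.from_euler('xyz',[np.pi,0,np.radians(yaw)])
    d=A.inv().apply(np.array([x,y,z])/1000-s['position'])/.2; r=(A.inv()*B).as_rotvec()/(np.pi/2)
    print('t',s['clock'],'pos',np.round(s['position']*1000,1),'yaw',np.round(np.degrees(s['tool_rot'][2]),1),'F',np.round(s['force'],1),'w',round(s['grip_width']*1000,1),'gf',round(s['finger_force'],1),'-> shift',np.round(d,3),'turn',np.round(r,3))
if __name__=='__main__': plan(*map(float,sys.argv[1:5]))
E
python3 - <<'E'
from h import *
f=cam('top');P=cloud(f)
g=lambda x,y:(240+(x+.5)/3.6-.5,170+(y+.5)/3.6-.5)
c=[onplane(f,*g(*p),.016)[:2]*1000 for p in((70,193),(490,172),(511,512),(83,533))]
print('press corners',np.round(c),'centre',np.mean(c,0)); yv=c[0]-c[1]+c[3]-c[2]; print('yaw',np.degrees(np.arctan2(-yv[0],yv[1])))
print('print',onplane(f,*g(288,351),.016)*1000)
b=[P[v,u]*1000 for u,v in((295,190),(335,187))];print('bar',b)
import itertools
for n,uv in dict(shelf=((99,221),(215,214),(217,283),(99,289))).items(): print(n,[np.round(onplane(f,*p,.045)[:2]*1000) for p in uv])
# bar ends from black grip colour
m=(f['img'].max(-1)<60); v,u=np.nonzero(m[180:200,280:350]); print(u.min()+280,u.max()+280,v.mean()+180)
q=P[180:200,280:350][m[180:200,280:350]]; print(np.round(q.mean(0)*1000,1), np.round(np.percentile(q[:,2],90)*1000,1))
E
python3 plan.py 400 -400 250 94
```

```text
press corners [[ 615.  128.]
 [ 633. -117.]
 [ 437. -131.]
 [ 419.  113.]] centre [526.16047502  -1.88202698]
yaw 4.203778972471944
print [526.0163193   -1.64935883  16.        ]
bar [array([681.63516552,  52.66192013,  47.42370629]), array([689.30887362, -29.49160941,  49.82853371])]
shelf [array([608., 453.]), array([628., 216.]), array([487., 205.]), array([469., 443.])]
287 344 188.47685185185185
[683.9  10.9  56.6] 54.2
t 0.2 pos [ 235.7 -578.7  248. ] yaw 22.2 F [ 0.4 -0.1  0.9] w 85.5 gf 0.0 -> shift [ 1.098 -0.517 -0.01 ] turn [-0.    -0.    -0.798]
```

```bash
python3 -m inch '[[0.9,-0.45,0,0,0,-0.8,0.9],[0.9,-0.45,0,0,0,-0.8,0.9],[0.9,-0.45,0,0,0,-0.8,0.9],[0.9,-0.45,0,0,0,-0.8,0.9],[0.9,-0.45,0,0,0,-0.8,0.9],[0.9,-0.45,0,0,0,-0.8,0.9],[0.9,-0.45,0,0,0,-0.8,0.9],[0.9,-0.45,0,0,0,-0.8,0.9],[0.9,-0.45,0,0,0,-0.8,0.9],[0.9,-0.45,0,0,0,-0.8,0.9]]' 60; python3 plan.py 505 -220 200 94.7;python3 plan.py 510.5 -0.3 150 94.7
```

```text
clock: 1.45
position: [0.3686, -0.4275, 0.2483]
tool_rot: [-3.142, 0.0, 1.642]
force: [-0.1, 0.3, -0.1]
grip_width: 0.0768
finger_force: 0.0
t 1.45 pos [ 368.6 -427.5  248.3] yaw 94.1 F [-0.1  0.3 -0.1] w 76.8 gf 0.0 -> shift [0.987 0.754 0.241] turn [-0.     0.    -0.007]
t 1.45 pos [ 368.6 -427.5  248.3] yaw 94.1 F [-0.1  0.3 -0.1] w 76.8 gf 0.0 -> shift [2.081 0.859 0.491] turn [-0.     0.    -0.007]
```

```bash
python3 -m inch '[[1,0.43,0.25,0,0,-0.007,0.9],[1,0.43,0.25,0,0,-0.007,0.9],[1,0.43,0.25,0,0,-0.007,0.9],[1,0.43,0.25,0,0,-0.007,0.9],[1,0.43,0.25,0,0,-0.007,0.9]]' >/dev/null;  python3 -m inch '[[1,0.43,0.24,0,0,0,0.9],[1,0.43,0.24,0,0,0,0.9],[1,0.43,0.24,0,0,0,0.9],[1,0.43,0.24,0,0,0,0.9],[1,0.43,0.24,0,0,0,0.9],[1,0.43,0.24,0,0,0,0.9]]'|head -2
python3 - <<'E'
from h import *
f=cam('side');P=cloud(f);s=bot.observe();print(s['clock'])
p=s['position'];u,v=proj(f,p).astype(int);print(u,v)
save(f,'tip.png',(u-60,v-70,u+60,v+50),5)
q=P[np.linalg.norm(P-p,axis=-1)<.07]
print(len(q), np.round((np.sort(q[:,2])[:12]-p[2])*1000,1))
E
python3 plan.py 510.5 -0.3 150 94.7
```

```text
clock: 2.82
position: [0.5087, -0.0167, 0.1504]
2.875
346 210
362 [-7.4 -3.8 -3.1 -3.1 -2.8 -2.2 -1.9 -1.8 -1.2 -1.1  0.2  0.3]
t 2.875 pos [508.7 -17.  150.5] yaw 94.7 F [-0.1 -0.8 -0.1] w 76.9 gf 0.0 -> shift [0.082 0.016 0.002] turn [-0.  0. -0.]
```

View pics/tip.png

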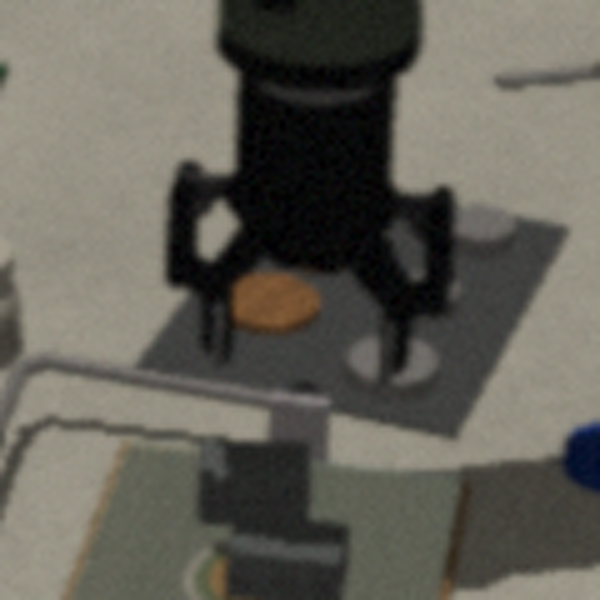

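The tips show at crop (218,365) and (388,385), i.e. full px (329.6,213) and (363.6,217).

```bash
python3 - <<'E'
from h import *
f=cam('side');s=bot.observe();p=s['position'];A=R.from_euler('xyz',s['tool_rot'])
for h in(0,.006,.012,.018):print(h,[np.round((proj(f,p+A.apply([0,y,h]))-[286,140])*5) for y in(.043,-.043)])
E
python3 -m inch '[[0.08,0.016,0.28,0,0,0,0.9],[0.08,0.016,0.5,0,0,0,0.9],[0.08,0.016,0.5,0,0,0,0.9],[0.08,0.016,0.57,0,0,0,0.9],[0.08,0.016,0.57,0,0,0,0.9],[0.08,0.016,0.57,0,0,0,0.9]]'>/dev/null;python3 plan.py 510.5 -0.3 36 94.7
```

```text
0 [array([218., 344.]), array([387., 363.])]
0.006 [array([217., 354.]), array([386., 373.])]
0.012 [array([217., 364.]), array([385., 383.])]
0.018 [array([217., 374.]), array([385., 393.])]
t 3.675 pos [511.2   0.6  37.2] yaw 94.8 F [-0.4 -1.4 -0. ] w 76.9 gf 0.0 -> shift [-0.004 -0.004  0.006] turn [0.001 0.    0.001]
```

```bash
python3 -m inch '[[-0.004,-0.004,0.02,0,0,0,0.9],[-0.004,-0.004,0.02,0,0,0,0.6],[-0.004,-0.004,0.02,0,0,0,0.5],[-0.004,-0.004,0.02,0,0,0,0.5],[-0.004,-0.004,0.02,0,0,0,0.5],[-0.004,-0.004,0.02,0,0,0,0.5]]' 60;python3 -m inch '[[0,0,-0.1,0,0,0,0.5],[0,0,-0.3,0,0,0,0.5],[0,0,-0.5,0,0,0,0.5],[0,0,-0.5,0,0,0,0.5]]';python3 plan.py 547.5 352 150 95
```

```text
clock: 4.42
position: [0.5098, -0.0002, 0.0326]
tool_rot: [-3.141, 0.0, 1.654]
force: [-2.0, -0.8, 7.2]
grip_width: 0.0592
finger_force: 65.1
clock: 4.92
position: [0.5111, -0.0001, 0.1346]
tool_rot: [3.138, 0.0, 1.654]
force: [-0.8, 0.6, -3.1]
grip_width: 0.0584
finger_force: 66.1
t 4.925 pos [ 5.111e+02 -1.000e-01  1.346e+02] yaw 94.8 F [-0.8  0.6 -3.1] w 58.4 gf 66.1 -> shift [ 1.739  0.328 -0.076] turn [ 0.003  0.    -0.003]
```

```bash
python3 -m inch '[[0.3,0.05,-0.08,0,0,0,0.5],[0.6,0.1,-0.08,0,0,0,0.5],[0.9,0.16,-0.08,0,0,0,0.5],[0.9,0.16,-0.08,0,0,0,0.5],[0.9,0.16,-0.08,0,0,0,0.5]]'>/dev/null;python3 -m inch '[[0.3,0.06,0,0,0,0,0.5],[0.6,0.12,0,0,0,0,0.5],[0.84,0.17,0,0,0,0,0.5],[0.84,0.17,0,0,0,0,0.5],[0.84,0.17,0,0,0,0,0.5],[0.84,0.17,0,0,0,0,0.5]]';python3 plan.py 547.5 352 62.5 95
python3 - <<'E'
from h import *
f=cam('top');P=cloud(f)
print(*segs(f,P,.04,.3,(.3,.6,-.13,.1)),sep='\n')
E
```

```text
clock: 6.3
position: [0.5472, 0.3503, 0.1481]
tool_rot: [-3.141, 0.001, 1.652]
force: [0.2, -0.1, -2.7]
grip_width: 0.0594
finger_force: 66.2
t 6.3 pos [547.2 350.3 148.1] yaw 94.7 F [ 0.2 -0.1 -2.7] w 59.4 gf 66.2 -> shift [0.009 0.002 0.428] turn [-0.     0.001 -0.004]
(array([351., 258.]), array([544.7, -64.5,  60. ,  36. ,  14.9]), np.float64(50.3), np.int32(529))
```

```bash
python3 -m inch '[[0.009,0.002,0.2,0,0,-0.004,0.5],[0.009,0.002,0.35,0,0,-0.004,0.5],[0.009,0.002,0.41,0,0,-0.004,0.5],[0.009,0.002,0.42,0,0,-0.004,0.5],[0.009,0.002,0.426,0,0,-0.004,0.5],[0.009,0.002,0.426,0,0,-0.004,0.5]]';python3 -m inch '[[0,0,0,0,0,0,0.72],[0,0,0,0,0,0,0.9],[0,0,0,0,0,0,0.9],[0,0,-0.2,0,0,0,0.9],[0,0,-0.45,0,0,0,0.9],[0,0,-0.45,0,0,0,0.9]]';python3 plan.py 544.7 -64.5 150 105.1
```

```text
clock: 7.1
position: [0.5473, 0.3543, 0.0641]
tool_rot: [3.14, -0.001, 1.66]
force: [0.1, -0.3, -2.6]
grip_width: 0.0587
finger_force: 66.0
clock: 7.85
position: [0.5483, 0.3553, 0.157]
tool_rot: [3.136, -0.003, 1.66]
force: [-0.2, 0.6, -1.2]
grip_width: 0.0768
finger_force: 0.0
t 7.85 pos [548.3 355.3 157. ] yaw 95.1 F [-0.2  0.6 -1.2] w 76.8 gf 0.0 -> shift [-2.089 -0.206  0.028] turn [ 0.003 -0.002 -0.111]
```

```bash
python3 -m inch '[[-1,-0.1,0,0,0,0,0.9],[-1,-0.1,0,0,0,0,0.9],[-1,-0.1,0,0,0,0,0.9],[-1,-0.1,0,0,0,0,0.9],[-1,-0.1,0,0,0,-0.11,0.9]]'>/dev/null;python3 -m inch '[[-1,0.08,0,0,0,0,0.9],[-1,0.08,0,0,0,0,0.9],[-1,0.08,0,0,0,0,0.9],[-1,0.08,0,0,0,0,0.9],[-1,0.08,0,0,0,0,0.9],[-1,0.08,0,0,0,0,0.9]]'|head -3;python3 - <<'E'
from h import *
f=cam('top');P=cloud(f)
print(*segs(f,P,.07,.3,(.45,.62,.2,.5)),sep='\n')
E
python3 plan.py 544.7 -64.5 33 105.1
```

```text
clock: 9.22
position: [0.612, -0.0336, 0.153]
tool_rot: [3.142, -0.001, 1.836]
(array([141., 250.]), array([548.2, 353.1,  60.1,  36.9,   3.9]), np.float64(78.8), np.int32(569))
t 9.275 pos [612.  -33.7 153.1] yaw 105.2 F [ 0.3 -0.4 -0.5] w 76.8 gf 0.0 -> shift [-0.061 -0.365  0.6  ] turn [ 0.    -0.     0.001]
```

```bash
python3 -m inch '[[-0.06,-0.365,0,0,0,0,0.9],[-0.06,-0.365,0,0,0,0,0.9],[-0.06,-0.365,0.2,0,0,0,0.9],[-0.06,-0.365,0.4,0,0,0,0.9],[-0.06,-0.365,0.55,0,0,0,0.9],[-0.06,-0.365,0.6,0,0,0,0.9],[-0.06,-0.365,0.6,0,0,0,0.9],[-0.06,-0.365,0.6,0,0,0,0.5],[-0.06,-0.365,0.6,0,0,0,0.5],[-0.06,-0.365,0.6,0,0,0,0.5],[-0.06,-0.365,0.6,0,0,0,0.5]]' 60;python3 -m inch '[[0,0,-0.1,0,0,0,0.5],[0,0,-0.3,0,0,0,0.5],[0,0,-0.58,0,0,0,0.5],[0,0,-0.58,0,0,0,0.5],[0,0,-0.58,0,0,0,0.5]]';python3 plan.py 551.5 309 150 95
```

```text
clock: 10.65
position: [0.5455, -0.0663, 0.0345]
tool_rot: [3.14, 0.001, 1.833]
force: [-2.3, 1.8, 6.6]
grip_width: 0.059
finger_force: 65.2
clock: 11.28
position: [0.5446, -0.0668, 0.1491]
tool_rot: [3.142, 0.0, 1.833]
force: [-0.0, -0.6, -3.0]
grip_width: 0.0589
finger_force: 66.4
t 11.275 pos [544.6 -66.8 149.1] yaw 105.0 F [-0.  -0.6 -3. ] w 58.9 gf 66.4 -> shift [ 1.806  0.521 -0.005] turn [0.    0.    0.111]
```

```bash
python3 -m inch '[[0.3,0.09,0,0,0,0,0.5],[0.6,0.18,0,0,0,0,0.5],[0.9,0.26,0,0,0,0.05,0.5],[0.9,0.26,0,0,0,0.11,0.5],[0.9,0.26,0,0,0,0.11,0.5]]'>/dev/null;python3 -m inch '[[0.3,0.03,0,0,0,0,0.5],[0.6,0.07,0,0,0,0,0.5],[0.9,0.1,0,0,0,0,0.5],[0.9,0.1,0,0,0,0,0.5],[0.9,0.1,0,0,0,0,0.5],[0.9,0.1,0,0,0,0,0.5]]';python3 plan.py 551.5 309 63.5 95
```

```text
clock: 12.65
position: [0.5526, 0.3, 0.1487]
tool_rot: [-3.141, 0.001, 1.659]
force: [0.3, 0.0, -2.6]
grip_width: 0.0589
finger_force: 72.0
t 12.65 pos [552.6 300.  148.7] yaw 95.1 F [ 0.3  0.  -2.6] w 58.9 gf 72.0 -> shift [ 0.046 -0.001  0.426] turn [-0.     0.001  0.001]
```

```bash
python3 -m inch '[[0.046,0,0,0,0,0,0.5],[0.046,0,0.2,0,0,0,0.5],[0.046,0,0.35,0,0,0,0.5],[0.046,0,0.41,0,0,0,0.5],[0.046,0,0.425,0,0,0,0.5],[0.046,0,0.425,0,0,0,0.5]]';python3 -m inch '[[0,0,0,0,0,0,0.72],[0,0,0,0,0,0,0.9],[0,0,0,0,0,0,0.9],[0,0,-0.2,0,0,0,0.9],[0,0,-0.45,0,0,0,1],[0,0,-0.45,0,0,0,1]]'>/dev/null;python3 -m inch '[[-1,-0.08,0,0,0,0,1],[-1,-0.08,0,0,0,0,1],[-1,-0.08,0,0,0,0,1],[-1,-0.08,0,0,0,0,1],[-1,-0.08,0,0,0,0,1],[-1,-0.08,0,0,0,0,1]]'|head -2;python3 - <<'E'
from h import *
f=cam('top');P=cloud(f);np.savez('t.npz',P=P)
print('shelf',*segs(f,P,.07,.3,(.45,.62,.2,.5)),sep='\n')
print('discs',*segs(f,P,.009,.03,(.4,.65,-.5,-.16)),sep='\n')
E
python3 plan.py 578.2 -371 100 90
```

```text
clock: 13.4
position: [0.5518, 0.3115, 0.065]
tool_rot: [3.141, -0.001, 1.661]
force: [-0.0, -0.4, -3.8]
grip_width: 0.0592
finger_force: 71.7
clock: 14.9
position: [0.5532, 0.1124, 0.154]
shelf
(array([161., 248.]), array([552.4, 313.1,  60.3,  37.2,   5.8]), np.float64(78.5), np.int32(568))
(array([141., 250.]), array([548.2, 353.9,  60.2,  37.1,   4.3]), np.float64(78.7), np.int32(569))
discs
(array([457., 240.]), array([ 590.1, -287. ,   59.7,   61.5,    1.7]), np.float64(12.6), np.int32(638))
(array([497., 247.]), array([ 578. , -370.4,   68.4,   68.4,   27. ]), np.float64(14.3), np.int32(877))
(array([430., 282.]), array([ 5.017e+02, -2.316e+02,  5.170e+01,  5.270e+01,  3.000e-01]), np.float64(18.4), np.int32(544))
(array([472., 285.]), array([ 497. , -318.3,   36.9,   36.8,   41.4]), np.float64(18.1), np.int32(277))
(array([516., 294.]), array([ 481.3, -407.9,   43.1,   46.3,    1.4]), np.float64(18.3), np.int32(413))
t 14.95 pos [553.1 112.4 154. ] yaw 95.3 F [ 0.3 -0.1  0.2] w 85.7 gf 0.0 -> shift [-2.418 -0.098  0.268] turn [-0.    -0.001  0.059]
```

```bash
python3 -m inch '[[-1,-0.04,0.1,0,0,0.03,1],[-1,-0.04,0.1,0,0,0.059,1],[-1,-0.04,0.1,0,0,0.059,1],[-1,-0.04,0.1,0,0,0.059,1],[-1,-0.04,0.1,0,0,0.059,1]]'>/dev/null;python3 -m inch '[[-1,0.05,0.17,0,0,0,1],[-1,0.05,0.17,0,0,0,1],[-1,0.05,0.17,0,0,0,1],[-1,0.05,0.17,0,0,0,1],[-1,0.05,0.17,0,0,0,1],[-1,0.05,0.17,0,0,0,1]]'|head -2;python3 plan.py 578 -370.6 22 90
```

```text
clock: 16.32
position: [0.5738, -0.2863, 0.1005]
t 16.325 pos [ 573.8 -286.3  100.5] yaw 90.0 F [-0.2  0.5  0. ] w 85.6 gf 0.0 -> shift [-0.422  0.021  0.392] turn [ 0.    -0.001  0.   ]
```

```bash
python3 -m inch '[[-0.422,0.021,0,0,0,0,0.97],[-0.422,0.021,0,0,0,0,0.97],[-0.422,0.021,0.2,0,0,0,0.97],[-0.422,0.021,0.3,0,0,0,0.97],[-0.422,0.021,0.38,0,0,0,0.97],[-0.422,0.021,0.39,0,0,0,0.97],[-0.422,0.021,0.39,0,0,0,0.97]]' 60; python3 -m inch '[[0,0,0.01,0,0,0,0.97],[0,0,0.02,0,0,0,0.97],[0,0,0.02,0,0,0,0.97]]';python3 plan.py 578 -370.6 15 90;python3 - <<'E'
from h import *
f=cam('side');s=bot.observe();p=s['position'];u,v=proj(f,p).astype(int);A=R.from_euler('xyz',s['tool_rot'])
save(f,'tip2.png',(u-40,v-30,u+40,v+30),8)
w=s['grip_width']/2
for h in(.002,.006,.010,.014):print(h,[np.round((proj(f,p+A.apply([0,y,h]))-[u-40,v-30])*8) for y in(w+.003,-w-.003)])
E
```

```text
clock: 17.2
position: [0.5772, -0.3737, 0.0229]
tool_rot: [3.141, 0.0, 1.568]
force: [-0.1, 0.4, 0.2]
grip_width: 0.0828
finger_force: 0.0
clock: 17.58
position: [0.5766, -0.3739, 0.0181]
tool_rot: [-3.142, 0.0, 1.568]
force: [0.5, 0.9, 0.2]
grip_width: 0.0829
finger_force: 0.0
t 17.575 pos [ 576.6 -373.9   18.1] yaw 89.8 F [0.5 0.9 0.2] w 82.9 gf 0.0 -> shift [0.017 0.007 0.016] turn [-0.     0.    -0.002]
0.002 [array([216., 235.]), array([434., 266.])]
0.006 [array([216., 243.]), array([433., 275.])]
0.01 [array([216., 252.]), array([433., 284.])]
0.014 [array([216., 261.]), array([432., 292.])]
```

View pics/tip2.png

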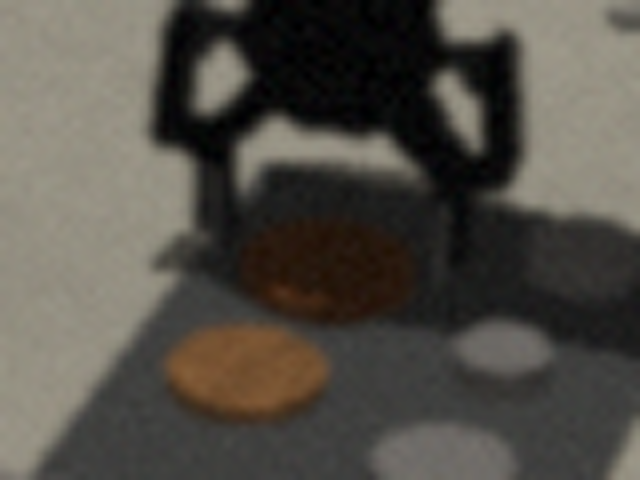

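The picture shows the left tip ending near (215,240), so it sits about 5 mm below the TCP when open and clears the board. I'll go lower and grip.

```bash
python3 -m inch '[[0.016,0.006,0.01,0,0,0,0.97],[0.016,0.006,0.02,0,0,0,0.9],[0.016,0.006,0.02,0,0,0,0.75],[0.016,0.006,0.02,0,0,0,0.7],[0.016,0.006,0.02,0,0,0,0.7],[0.016,0.006,0.02,0,0,0,0.7]]' 40; python3 -m inch '[[0,0,-0.05,0,0,0,0.7],[0,0,-0.1,0,0,0,0.7],[0,0,-0.3,0,0,0,0.7],[0,0,-0.5,0,0,0,0.7],[0,0,-0.5,0,0,0,0.7]]';python3 plan.py 526 -1.7 110 90
```

```text
clock: 18.38
position: [0.578, -0.3705, 0.0142]
tool_rot: [3.141, -0.0, 1.568]
force: [0.2, 2.3, 4.1]
grip_width: 0.0682
finger_force: 45.1
clock: 19.0
position: [0.5793, -0.3717, 0.1181]
tool_rot: [3.137, 0.003, 1.568]
force: [0.2, -0.0, 0.1]
grip_width: 0.068
finger_force: 45.4
t 19.0 pos [ 579.3 -371.7  118.1] yaw 89.8 F [ 0.2 -0.   0.1] w 68.0 gf 45.4 -> shift [ 1.849 -0.273  0.034] turn [ 0.003  0.002 -0.002]
```

```bash
python3 -m inch '[[0.3,-0.04,0,0,0,0,0.7],[0.6,-0.09,0,0,0,0,0.7],[0.9,-0.13,0,0,0,0,0.7],[0.92,-0.13,0,0,0,0,0.7],[0.92,-0.13,0,0,0,0,0.7]]'>/dev/null;python3 -m inch '[[0.3,-0.04,0,0,0,0,0.7],[0.6,-0.09,0,0,0,0,0.7],[0.9,-0.13,0,0,0,0,0.7],[0.92,-0.14,0,0,0,0,0.7],[0.92,-0.14,0,0,0,0,0.7],[0.92,-0.14,0,0,0,0,0.7]]';python3 plan.py 526 -1.7 26.5 90
```

```text
clock: 20.38
position: [0.5253, -0.0045, 0.1139]
tool_rot: [-3.142, 0.001, 1.565]
force: [-0.6, -1.4, -0.4]
grip_width: 0.0682
finger_force: 45.4
t 20.375 pos [525.3  -4.5 113.9] yaw 89.7 F [-0.6 -1.4 -0.4] w 68.2 gf 45.4 -> shift [0.014 0.004 0.437] turn [-0.     0.    -0.004]
```

```bash
python3 -m inch '[[0.014,0.004,0.15,0,0,0,0.7],[0.014,0.004,0.3,0,0,0,0.7],[0.014,0.004,0.4,0,0,0,0.7],[0.014,0.004,0.425,0,0,0,0.7],[0.014,0.004,0.436,0,0,0,0.7],[0.014,0.004,0.436,0,0,0,0.7]]';python3 -m inch '[[0,0,0,0,0,0,0.88],[0,0,0,0,0,0,0.96],[0,0,0,0,0,0,0.96],[0,0,-0.2,0,0,0,0.96],[0,0,-0.45,0,0,0,0.96],[0,0,-0.45,0,0,0,0.9]]'|head -2;python3 -m inch '[[-0.95,0.2,0,0,0,0,0.9],[-0.95,0.2,0,0,0,0,0.9],[-0.95,0.2,0,0,0,0,0.9],[-0.95,0.2,0,0,0,0,0.9],[-0.95,0.2,0,0,0,0,0.9],[-0.95,0.2,0,0,0,0,0.9]]'|head -2;cat > look.py <<'E'
from h import *
f=cam('top');P=cloud(f);np.savez('t.npz',P=P)
print('stack',*segs(f,P,.0205,.12,(.46,.6,-.09,.09)),sep='\n')
print('discs',*segs(f,P,.009,.03,(.4,.65,-.5,-.16)),sep='\n')
E
python3 look.py; python3 plan.py 590 -287 50 90
```

```text
clock: 21.12
position: [0.5261, -0.0001, 0.0275]
tool_rot: [3.141, 0.0, 1.567]
force: [-0.3, 0.2, -0.4]
grip_width: 0.0682
finger_force: 45.4
clock: 21.88
position: [0.5274, 0.0003, 0.1201]
clock: 22.62
position: [0.5652, -0.1882, 0.1167]
stack
(array([319., 266.]), array([526.8,  -1.3,  68.3,  68.3,   1.3]), np.float64(26.4), np.int32(883))
discs
(array([426., 289.]), array([ 487.2, -221.8,   42.5,   18. ,   59.8]), np.float64(18.3), np.int32(130))
t 22.675 pos [ 565.2 -188.2  116.8] yaw 90.0 F [-0.4  0.1  0.6] w 76.8 gf 0.0 -> shift [-0.494  0.124  0.334] turn [-0. -0. -0.]
```

```bash
cat > look.py <<'E'
from h import *
for n in('top','side'):
    f=cam(n);P=cloud(f)
    print(n,'stack',*segs(f,P,.0205,.12,(.46,.6,-.09,.09)),sep='\n')
    print(n,'discs',*segs(f,P,.0085,.03,(.4,.65,-.5,-.16)),sep='\n')
E
python3 look.py
```

```text
top
stack
(array([319., 266.]), array([526.9,  -1.3,  68.5,  68.3,  89.5]), np.float64(26.4), np.int32(889))
top
discs
(array([426., 288.]), array([ 487.5, -221.3,   43.2,   17.7,   58.1]), np.float64(18.2), np.int32(133))
side
stack
(array([337., 254.]), array([523.7,  -0.7,  83.6,  68.7,  80.5]), np.float64(26.9), np.int32(383))
side
discs
(array([382., 185.]), array([ 484.2, -404.6,   49.1,   55.2,   71.1]), np.float64(18.9), np.int32(117))
(array([371., 198.]), array([ 500.9, -323.8,   38.4,   60.4,   39.5]), np.float64(17.8), np.int32(98))
(array([339., 200.]), array([ 588.5, -284.2,   64.3,   63.3,   71.4]), np.float64(13.3), np.int32(187))
(array([364., 213.]), array([ 499.9, -230.5,   53.2,   63.9,   14.8]), np.float64(18.6), np.int32(197))
```

```bash
python3 -m inch '[[-0.25,0.06,0,0,0,0,0.9],[-0.494,0.124,0,0,0,0,0.9],[-0.494,0.124,0,0,0,0,0.9],[-0.494,0.124,0.2,0,0,0,0.9],[-0.494,0.124,0.4,0,0,0,0.9],[-0.494,0.124,0.48,0,0,0,0.9],[-0.494,0.124,0.48,0,0,0,0.9],[-0.494,0.124,0.48,0,0,0,0.9]]' ;python3 plan.py 590 -287 16 90
```

```text
clock: 23.78
position: [0.5906, -0.2887, 0.0224]
tool_rot: [3.14, 0.001, 1.568]
force: [0.5, -0.9, -0.0]
grip_width: 0.0768
finger_force: 0.0
t 23.775 pos [ 590.6 -288.7   22.4] yaw 89.8 F [ 0.5 -0.9 -0. ] w 76.8 gf 0.0 -> shift [ 0.009 -0.003  0.032] turn [ 0.001  0.    -0.002]
```

```bash
python3 -m inch '[[0.005,-0.003,0.03,0,0,0,0.9],[0.005,-0.003,0.03,0,0,0,0.8],[0.005,-0.003,0.032,0,0,0,0.65],[0.005,-0.003,0.032,0,0,0,0.6],[0.005,-0.003,0.032,0,0,0,0.6],[0.005,-0.003,0.032,0,0,0,0.6]]' 40; python3 -m inch '[[0,0,-0.05,0,0,0,0.6],[0,0,-0.1,0,0,0,0.6],[0,0,-0.3,0,0,0,0.6],[0,0,-0.5,0,0,0,0.6],[0,0,-0.5,0,0,0,0.6]]';python3 plan.py 526.6 -1.5 110 90
```

```text
clock: 24.52
position: [0.5898, -0.2879, 0.016]
tool_rot: [3.14, 0.001, 1.568]
force: [-4.1, 2.3, 19.7]
grip_width: 0.0602
finger_force: 49.4
clock: 25.15
position: [0.5906, -0.2884, 0.1181]
tool_rot: [3.137, 0.002, 1.568]
force: [-0.7, -0.9, 0.0]
grip_width: 0.0599
finger_force: 43.3
t 25.15 pos [ 590.6 -288.4  118.1] yaw 89.8 F [-0.7 -0.9  0. ] w 59.9 gf 43.3 -> shift [ 1.433 -0.325  0.036] turn [ 0.003  0.001 -0.002]
```

```bash
python3 -m inch '[[0.3,-0.06,0,0,0,0,0.6],[0.6,-0.12,0,0,0,0,0.6],[0.72,-0.16,0,0,0,0,0.6],[0.72,-0.16,0,0,0,0,0.6],[0.72,-0.16,0,0,0,0,0.6]]'>/dev/null;python3 -m inch '[[0.3,-0.06,0,0,0,0,0.6],[0.6,-0.13,0,0,0,0,0.6],[0.71,-0.165,0,0,0,0,0.6],[0.71,-0.165,0,0,0,0,0.6],[0.71,-0.165,0,0,0,0,0.6],[0.71,-0.165,0,0,0,0,0.6]]';python3 plan.py 526.6 -1.5 39 90
```

```text
clock: 26.52
position: [0.5252, -0.0029, 0.1143]
tool_rot: [-3.142, 0.0, 1.566]
force: [0.4, 0.5, -0.7]
grip_width: 0.0599
finger_force: 43.4
t 26.525 pos [525.2  -2.9 114.3] yaw 89.7 F [ 0.4  0.5 -0.7] w 59.9 gf 43.4 -> shift [0.007 0.007 0.377] turn [-0.     0.    -0.003]
```

```bash
python3 -m inch '[[0.005,0.005,0.15,0,0,0,0.6],[0.005,0.005,0.3,0,0,0,0.6],[0.005,0.005,0.35,0,0,0,0.6],[0.005,0.005,0.37,0,0,0,0.6],[0.005,0.005,0.376,0,0,0,0.6],[0.005,0.005,0.376,0,0,0,0.6]]';python3 -m inch '[[0,0,0,0,0,0,0.74],[0,0,0,0,0,0,0.85],[0,0,-0.02,0,0,0,0.85],[0,0,-0.2,0,0,0,0.85],[0,0,-0.4,0,0,0,0.85],[0,0,-0.4,0,0,0,0.8]]'|head -2;python3 -m inch '[[-0.8,-0.1,0,0,0,0,0.8],[-0.8,-0.1,0,0,0,0,0.8],[-0.8,-0.1,0,0,0,0,0.8],[-0.8,-0.1,0,0,0,0,0.8],[-0.8,-0.1,0,0,0,0,0.8],[-0.8,-0.1,0,0,0,0,0.8]]'|head -2;python3 look.py; python3 plan.py 501.7 -231.6 21 90
```

```text
clock: 27.28
position: [0.5263, -0.0006, 0.04]
tool_rot: [3.141, -0.0, 1.568]
force: [-0.6, -0.4, 0.0]
grip_width: 0.0601
finger_force: 43.4
clock: 28.02
position: [0.5273, -0.0005, 0.122]
clock: 28.78
position: [0.5057, -0.1591, 0.1192]
top
stack
(array([319., 266.]), array([527.5,  -0.8,  69. ,  67.3,  46.4]), np.float64(33.5), np.int32(892))
top
discs
(array([516., 294.]), array([ 481.3, -407.9,   46.2,   44.7,   85. ]), np.float64(18.3), np.int32(416))
side
stack
(array([337., 253.]), array([5.247e+02, 3.600e+00, 7.130e+01, 6.760e+01, 2.000e-01]), np.float64(33.9), np.int32(409))
side
discs
(array([371., 199.]), array([ 495.8, -313. ,   33.9,   40.4,   82. ]), np.float64(16.7), np.int32(67))
(array([364., 213.]), array([ 497.6, -228.1,   51.2,   57.5,   11.7]), np.float64(18.6), np.int32(188))
t 28.875 pos [ 505.7 -159.4  119.3] yaw 89.9 F [0.2 0.2 0.2] w 68.4 gf 0.0 -> shift [-0.361 -0.02   0.491] turn [-0.    -0.    -0.001]
```

```bash
sed -i "s/    print(n,'discs'/    print('toplayer',*[x for h in(.031,.042,.056,.07) for x in segs(f,P,h,.12,(.46,.6,-.09,.09))],sep='\\\\n')\n&/" look.py; python3 -m inch '[[-0.361,-0.02,0,0,0,0,0.8],[-0.361,-0.02,0,0,0,0,0.8],[-0.361,-0.02,0.2,0,0,0,0.8],[-0.361,-0.02,0.4,0,0,0,0.8],[-0.361,-0.02,0.47,0,0,0,0.8],[-0.361,-0.02,0.48,0,0,0,0.8],[-0.361,-0.02,0.48,0,0,0,0.8]]' ;python3 plan.py 501.7 -231.6 21 90; python3 look.py|sed -n '/toplayer/,/top$/p'
```

```text
clock: 29.75
position: [0.5019, -0.2327, 0.0244]
tool_rot: [3.14, 0.0, 1.568]
force: [-0.3, -0.8, -0.1]
grip_width: 0.0684
finger_force: 0.0
t 29.75 pos [ 501.9 -232.7   24.4] yaw 89.8 F [-0.3 -0.8 -0.1] w 68.4 gf 0.0 -> shift [ 0.005 -0.001  0.017] turn [ 0.001  0.    -0.002]
toplayer
(array([319., 266.]), array([ 5.272e+02, -5.000e-01,  6.040e+01,  6.050e+01,  2.820e+01]), np.float64(34.5), np.int32(653))
top
toplayer
(array([337., 251.]), array([524.8,   2.8,  57.7,  67.6,  14.8]), np.float64(35.1), np.int32(284))
side
discs
(array([364., 213.]), array([ 502.6, -236.7,   50.8,   76.9,   23.5]), np.float64(18.6), np.int32(194))
```

Cork is centred at (527.2,-0.5). Next I grip the largest weight.

```bash
python3 -m inch '[[0.005,-0.001,0.017,0,0,0,0.8],[0.005,-0.001,0.017,0,0,0,0.7],[0.005,-0.001,0.017,0,0,0,0.55],[0.005,-0.001,0.017,0,0,0,0.5],[0.005,-0.001,0.017,0,0,0,0.5],[0.005,-0.001,0.017,0,0,0,0.5]]' 60; python3 -m inch '[[0,0,-0.05,0,0,0,0.5],[0,0,-0.1,0,0,0,0.5],[0,0,-0.3,0,0,0,0.5],[0,0,-0.5,0,0,0,0.5],[0,0,-0.5,0,0,0,0.5]]';python3 plan.py 526.6 -1.2 120 90
```

```text
clock: 30.6
position: [0.501, -0.2317, 0.0204]
tool_rot: [-3.141, 0.0, 1.568]
force: [-4.4, 0.9, 12.2]
grip_width: 0.0516
finger_force: 60.2
clock: 31.22
position: [0.5024, -0.2323, 0.1229]
tool_rot: [3.137, 0.002, 1.568]
force: [0.0, -0.8, -3.2]
grip_width: 0.0514
finger_force: 63.8
t 31.225 pos [ 502.4 -232.3  122.9] yaw 89.8 F [ 0.  -0.8 -3.2] w 51.4 gf 63.8 -> shift [1.156 0.117 0.013] turn [ 0.003  0.001 -0.002]
```

```bash
python3 -m inch '[[0.3,0.03,0,0,0,0,0.5],[0.58,0.06,0,0,0,0,0.5],[0.58,0.06,0,0,0,0,0.5],[0.58,0.06,0,0,0,0,0.5]]'>/dev/null;python3 -m inch '[[0.3,0.03,0,0,0,0,0.5],[0.57,0.06,0,0,0,0,0.5],[0.57,0.06,0,0,0,0,0.5],[0.57,0.06,0,0,0,0,0.5],[0.57,0.06,0,0,0,0,0.5]]';python3 plan.py 526.6 -1.2 51.3 90
```

```text
clock: 32.35
position: [0.5256, -0.0036, 0.1197]
tool_rot: [-3.141, 0.001, 1.565]
force: [-0.2, -0.4, -1.4]
grip_width: 0.0514
finger_force: 63.7
t 32.35 pos [525.6  -3.6 119.7] yaw 89.7 F [-0.2 -0.4 -1.4] w 51.4 gf 63.7 -> shift [0.012 0.005 0.342] turn [-0.     0.    -0.003]
```

```bash
python3 -m inch '[[0.008,0.004,0.15,0,0,0,0.5],[0.008,0.004,0.25,0,0,0,0.5],[0.008,0.004,0.31,0,0,0,0.5],[0.008,0.004,0.33,0,0,0,0.5],[0.008,0.004,0.342,0,0,0,0.5],[0.008,0.004,0.342,0,0,0,0.5]]';python3 -m inch '[[0,0,0,0,0,0,0.64],[0,0,0,0,0,0,0.75],[0,0,-0.02,0,0,0,0.75],[0,0,-0.2,0,0,0,0.75],[0,0,-0.4,0,0,0,0.75],[0,0,-0.4,0,0,0,0.75]]'|head -2;python3 -m inch '[[-1,-0.11,0,0,0,0,0.75],[-1,-0.11,0,0,0,0,0.75],[-1,-0.11,0,0,0,0,0.75],[-1,-0.11,0,0,0,0,0.75],[-1,-0.11,0,0,0,0,0.75],[-1,-0.11,0,0,0,0,0.75]]'|head -2;python3 look.py; python3 plan.py 481.3 -407.9 22 90
```

```text
clock: 33.1
position: [0.5268, -0.0002, 0.0519]
tool_rot: [3.141, 0.0, 1.568]
force: [0.1, 0.7, -2.1]
grip_width: 0.0516
finger_force: 63.7
clock: 33.85
position: [0.5279, -0.0001, 0.1343]
clock: 34.6
position: [0.5043, -0.1982, 0.1314]
top
stack
(array([319., 266.]), array([527.3,  -1.2,  68.5,  68.6,  72.7]), np.float64(46.3), np.int32(890))
toplayer
(array([319., 266.]), array([ 5.283e+02, -5.000e-01,  5.940e+01,  5.950e+01,  4.650e+01]), np.float64(47.5), np.int32(693))
(array([319., 265.]), array([528. ,  -1. ,  53.1,  51.8,  47.1]), np.float64(48.2), np.int32(550))
top
discs
side
stack
(array([337., 252.]), array([532.1,   1.5,  64.5,  84.8,  67.3]), np.float64(41.5), np.int32(470))
toplayer
(array([337., 250.]), array([525.1,   4.7,  60.7,  56.2,  18.2]), np.float64(47.3), np.int32(351))
(array([337., 247.]), array([525.1,   2.5,  52.7,  53.2,  52.6]), np.float64(48.9), np.int32(229))
side
discs
(array([383., 186.]), array([ 472.2, -402.5,   55.9,   33.8,   85.6]), np.float64(18.3), np.int32(88))
(array([371., 198.]), array([ 498.9, -318.1,   38.6,   54. ,   57.3]), np.float64(17.6), np.int32(99))
t 34.7 pos [ 504.4 -198.4  131.5] yaw 90.0 F [ 0.4 -0.9 -0.3] w 64.3 gf 0.0 -> shift [-1.048 -0.115  0.547] turn [ 0. -0. -0.]
```

```bash
python3 -m inch '[[-0.3,-0.03,0,0,0,0,0.75],[-0.6,-0.07,0,0,0,0,0.75],[-0.9,-0.115,0,0,0,0,0.75],[-1,-0.115,0,0,0,0,0.75],[-1,-0.115,0.2,0,0,0,0.75],[-1,-0.115,0.4,0,0,0,0.75],[-1,-0.115,0.49,0,0,0,0.75],[-1,-0.115,0.5,0,0,0,0.75],[-1,-0.115,0.5,0,0,0,0.75]]' ;python3 plan.py 481.3 -407.9 22 90;  python3 - <<'E'
from h import *
f=cam('top');P=cloud(f);print(*segs(f,P,.0085,.03,(.4,.65,-.5,-.16)),sep='\n')
f=cam('side');P=cloud(f);print(*segs(f,P,.0085,.03,(.4,.65,-.5,-.16)),sep='\n')
E
```

```text
clock: 35.83
position: [0.4813, -0.4, 0.0327]
tool_rot: [3.14, 0.001, 1.568]
force: [-0.5, 0.5, 0.5]
grip_width: 0.0638
finger_force: 0.0
t 35.825 pos [ 481.3 -400.    32.7] yaw 89.9 F [-0.5  0.5  0.5] w 63.8 gf 0.0 -> shift [-0.04   0.     0.054] turn [ 0.001  0.    -0.001]
(array([472., 285.]), array([ 497.3, -318.5,   37. ,   38. ,   77. ]), np.float64(18.0), np.int32(281))
(array([511., 293.]), array([ 482.4, -397.5,   25.2,   45.5,   89.5]), np.float64(18.2), np.int32(223))
(array([382., 185.]), array([ 476.9, -403.8,   47.3,   43.8,   58.1]), np.float64(18.7), np.int32(120))
(array([372., 198.]), array([ 496.1, -322.8,   35.2,   57.1,   16.7]), np.float64(17.8), np.int32(99))
```

```bash
python3 -m inch '[[-0.04,0,0.0,0,0,0,0.75],[-0.04,0,0.03,0,0,0,0.75],[-0.04,0,0.052,0,0,0,0.75],[-0.04,0,0.052,0,0,0,0.65],[-0.04,0,0.052,0,0,0,0.45],[-0.04,0,0.052,0,0,0,0.42],[-0.04,0,0.052,0,0,0,0.42],[-0.04,0,0.052,0,0,0,0.42]]' 60; python3 -m inch '[[0,0,-0.05,0,0,0,0.42],[0,0,-0.1,0,0,0,0.42],[0,0,-0.3,0,0,0,0.42],[0,0,-0.55,0,0,0,0.42],[0,0,-0.55,0,0,0,0.42]]';python3 plan.py 526.6 -1.5 130 90
```

```text
clock: 36.92
position: [0.4804, -0.4078, 0.0214]
tool_rot: [-3.141, -0.0, 1.568]
force: [-3.1, 2.3, 5.5]
grip_width: 0.0438
finger_force: 60.4
clock: 37.55
position: [0.482, -0.4092, 0.1355]
tool_rot: [3.137, 0.004, 1.568]
force: [0.8, -0.4, -1.8]
grip_width: 0.0434
finger_force: 61.6
t 37.55 pos [ 482.  -409.2  135.5] yaw 89.8 F [ 0.8 -0.4 -1.8] w 43.4 gf 61.6 -> shift [2.039 0.216 0.02 ] turn [ 0.003  0.003 -0.002]
```

```bash
python3 -m inch '[[0.3,0.03,0,0,0,0,0.42],[0.6,0.06,0,0,0,0,0.42],[0.9,0.1,0,0,0,0,0.42],[1,0.11,0,0,0,0,0.42],[1,0.11,0,0,0,0,0.42]]'>/dev/null;python3 -m inch '[[0.3,0.03,0,0,0,0,0.42],[0.6,0.06,0,0,0,0,0.42],[0.9,0.1,0,0,0,0,0.42],[1,0.105,0,0,0,0,0.42],[1,0.105,0,0,0,0,0.42],[1,0.105,0,0,0,0,0.42]]';python3 plan.py 526.6 -1.5 66 90
```

```text
clock: 38.92
position: [0.5245, -0.01, 0.1309]
tool_rot: [-3.141, 0.001, 1.566]
force: [-0.6, -0.6, -1.3]
grip_width: 0.0434
finger_force: 61.6
t 38.925 pos [524.5 -10.  130.9] yaw 89.7 F [-0.6 -0.6 -1.3] w 43.4 gf 61.6 -> shift [0.043 0.01  0.324] turn [-0.     0.    -0.003]
```

```bash
python3 -m inch '[[0.04,0.009,0.1,0,0,0,0.42],[0.04,0.009,0.2,0,0,0,0.42],[0.04,0.009,0.28,0,0,0,0.42],[0.04,0.009,0.31,0,0,0,0.42],[0.04,0.009,0.324,0,0,0,0.42],[0.04,0.009,0.324,0,0,0,0.42]]';python3 -m inch '[[0,0,0,0,0,0,0.55],[0,0,0,0,0,0,0.65],[0,0,-0.02,0,0,0,0.65],[0,0,-0.2,0,0,0,0.65],[0,0,-0.35,0,0,0,0.65],[0,0,-0.35,0,0,0,0.65]]'|head -2;python3 -m inch '[[-1,-0.11,0,0,0,0,0.65],[-1,-0.11,0,0,0,0,0.65],[-1,-0.11,0,0,0,0,0.65],[-1,-0.11,0,0,0,0,0.65],[-1,-0.11,0,0,0,0,0.65],[-1,-0.11,0,0,0,0,0.65]]'|head -2;python3 look.py; python3 plan.py 497.2 -318.4 23 90
```

```text
clock: 39.67
position: [0.5265, -0.0002, 0.0666]
tool_rot: [3.141, 0.0, 1.568]
force: [-0.7, 0.1, -1.7]
grip_width: 0.0435
finger_force: 61.6
clock: 40.42
position: [0.5274, -0.0001, 0.1385]
clock: 41.18
position: [0.5041, -0.1982, 0.1361]
top
stack
(array([319., 266.]), array([526.9,  -1.3,  68.3,  68.2,   1. ]), np.float64(49.9), np.int32(893))
toplayer
(array([319., 266.]), array([527.8,   0. ,  59.9,  60.7,  44.4]), np.float64(60.3), np.int32(693))
(array([319., 265.]), array([527.9,  -1. ,  52.9,  51.6,  46.3]), np.float64(61.5), np.int32(551))
(array([319., 265.]), array([527.6,  -0.6,  44.5,  44.1,   1.3]), np.float64(62.3), np.int32(412))
top
discs
side
stack
(array([337., 250.]), array([521.7,   6.1,  70.2,  59.1,  32.1]), np.float64(46.7), np.int32(525))
toplayer
(array([337., 248.]), array([525.4,   6.9,  60.7,  54.4,  10.5]), np.float64(51.6), np.int32(409))
(array([337., 246.]), array([524.8,   4.7,  52.3,  51.2,  14.3]), np.float64(60.6), np.int32(296))
(array([337., 243.]), array([525.6,   3.2,  41.5,  47.8,  14. ]), np.float64(62.8), np.int32(181))
side
discs
(array([371., 198.]), array([ 495.5, -324.6,   34.6,   67.5,   10.2]), np.float64(18.3), np.int32(93))
t 41.275 pos [ 504.2 -198.4  136.3] yaw 90.0 F [-0.  -0.3 -0.9] w 55.4 gf 0.0 -> shift [-0.6   -0.035  0.566] turn [ 0. -0. -0.]
```

```bash
python3 -m inch '[[-0.3,-0.02,0,0,0,0,0.65],[-0.6,-0.035,0,0,0,0,0.65],[-0.6,-0.035,0,0,0,0,0.65],[-0.6,-0.035,0.2,0,0,0,0.65],[-0.6,-0.035,0.4,0,0,0,0.65],[-0.6,-0.035,0.5,0,0,0,0.65],[-0.6,-0.035,0.52,0,0,0,0.65],[-0.6,-0.035,0.52,0,0,0,0.65]]' ;python3 plan.py 497.2 -318.4 23 90;  python3 - <<'E'
from h import *
f=cam('top');P=cloud(f);print(*segs(f,P,.0085,.025,(.4,.65,-.5,-.16)),sep='\n')
f=cam('side');P=cloud(f);print(*segs(f,P,.0085,.025,(.4,.65,-.5,-.16)),sep='\n')
E
```

```text
clock: 42.28
position: [0.4971, -0.3199, 0.0332]
tool_rot: [3.141, 0.0, 1.568]
force: [0.1, 0.4, 0.4]
grip_width: 0.0553
finger_force: 0.0
t 42.275 pos [ 497.1 -319.9   33.2] yaw 89.9 F [0.1 0.4 0.4] w 55.3 gf 0.0 -> shift [0.008 0.    0.051] turn [ 0.001  0.    -0.001]
(array([469., 285.]), array([ 495.8, -310. ,   37.8,   20.6,    8.8]), np.float64(18.0), np.int32(155))
(array([372., 198.]), array([ 492.7, -314.9,   41. ,   35.6,   65.4]), np.float64(18.2), np.int32(94))
```

```bash
python3 -m inch '[[0.008,0,0.03,0,0,0,0.65],[0.008,0,0.05,0,0,0,0.65],[0.008,0,0.05,0,0,0,0.5],[0.008,0,0.05,0,0,0,0.35],[0.008,0,0.05,0,0,0,0.32],[0.008,0,0.05,0,0,0,0.32],[0.008,0,0.05,0,0,0,0.32]]' 60; python3 -m inch '[[0,0,-0.05,0,0,0,0.32],[0,0,-0.1,0,0,0,0.32],[0,0,-0.3,0,0,0,0.32],[0,0,-0.6,0,0,0,0.32],[0,0,-0.6,0,0,0,0.32]]';python3 plan.py 526.6 -1.5 145 90
```

```text
clock: 43.25
position: [0.4964, -0.3184, 0.0225]
tool_rot: [-3.141, -0.0, 1.568]
force: [-2.9, 1.1, 5.0]
grip_width: 0.0355
finger_force: 59.4
clock: 43.88
position: [0.4983, -0.3195, 0.1472]
tool_rot: [3.136, 0.004, 1.568]
force: [0.3, -0.2, -1.6]
grip_width: 0.035
finger_force: 60.2
t 43.875 pos [ 498.3 -319.5  147.2] yaw 89.8 F [ 0.3 -0.2 -1.6] w 35.0 gf 60.2 -> shift [1.59  0.136 0.006] turn [ 0.004  0.002 -0.002]
```

```bash
python3 -m inch '[[0.3,0.03,0,0,0,0,0.32],[0.6,0.05,0,0,0,0,0.32],[0.8,0.07,0,0,0,0,0.32],[0.8,0.07,0,0,0,0,0.32],[0.8,0.07,0,0,0,0,0.32]]'>/dev/null;python3 -m inch '[[0.3,0.03,0,0,0,0,0.32],[0.6,0.05,0,0,0,0,0.32],[0.78,0.066,0,0,0,0,0.32],[0.78,0.066,0,0,0,0,0.32],[0.78,0.066,0,0,0,0,0.32],[0.78,0.066,0,0,0,0,0.32]]';python3 plan.py 526.6 -1.5 81 90
```

```text
clock: 45.25
position: [0.5245, -0.0043, 0.1422]
tool_rot: [-3.141, 0.0, 1.565]
force: [-0.0, -0.2, -0.6]
grip_width: 0.0354
finger_force: 60.3
t 45.25 pos [524.5  -4.3 142.2] yaw 89.7 F [-0.  -0.2 -0.6] w 35.4 gf 60.3 -> shift [0.014 0.011 0.306] turn [-0.     0.    -0.003]
```

```bash
python3 -m inch '[[0.01,0.009,0.1,0,0,0,0.32],[0.01,0.009,0.2,0,0,0,0.32],[0.01,0.009,0.27,0,0,0,0.32],[0.01,0.009,0.295,0,0,0,0.32],[0.01,0.009,0.306,0,0,0,0.32],[0.01,0.009,0.306,0,0,0,0.32]]';python3 -m inch '[[0,0,0,0,0,0,0.45],[0,0,0,0,0,0,0.55],[0,0,-0.02,0,0,0,0.55],[0,0,-0.2,0,0,0,0.55],[0,0,-0.5,0,0,0,0.5],[0,0,-0.5,0,0,0,0.4]]'|head -2;python3 -m inch '[[-1,0.1,0,0,0,0,0.4],[-1,0.1,0,0,0,0,0.4],[-1,0.1,0,0,0,0,0.4],[-1,0.1,0,0,0,0,0.4],[-1,0.1,0,0,0,0,0.4],[-1,0.1,0,0,0,0,0.4]]'|head -2;python3 look.py|head -9
python3 - <<'E'
from h import *
f=cam('top');P=cloud(f)
print('shelf',*segs(f,P,.07,.3,(.45,.62,.2,.5)),sep='\n')
save(f,'top2.png',(80,160,400,330),2.4)
m=(f['img'].max(-1)<60)[178:200,280:350];q=P[178:200,280:350][m];q=q[(q[:,2]>.04)&(q[:,2]<.07)]
print(len(q),np.round(q.mean(0)*1000,1),np.round(np.percentile(q,[2,50,98],axis=0)*1000,1))
f=cam('side');save(f,'side2.png',(240,190,400,310),4)
E
```

```text
clock: 46.0
position: [0.5265, -0.0006, 0.0814]
tool_rot: [3.141, -0.0, 1.568]
force: [0.1, 1.2, -0.6]
grip_width: 0.0354
finger_force: 60.3
clock: 46.75
position: [0.5282, -0.0004, 0.1851]
clock: 47.5
position: [0.5459, -0.1987, 0.181]
top
stack
(array([319., 266.]), array([526.9,  -1.4,  68.3,  68.1,   1.2]), np.float64(49.4), np.int32(890))
toplayer
(array([319., 266.]), array([ 5.277e+02, -3.000e-01,  6.090e+01,  6.080e+01,  5.790e+01]), np.float64(62.0), np.int32(698))
(array([319., 265.]), array([528. ,  -0.9,  53.1,  51.7,  47. ]), np.float64(71.9), np.int32(550))
(array([319., 265.]), array([527.4,  -0.7,  44.4,  44. ,   1.3]), np.float64(74.8), np.int32(412))
(array([319., 264.]), array([527.5,  -1.7,  36.4,  36.5,  45.4]), np.float64(76.3), np.int32(283))
top
shelf
(array([175., 236.]), array([577.9, 286.9,  60.3,  37.7,   4.4]), np.float64(78.7), np.int32(574))
(array([141., 250.]), array([548. , 352.6,  60.3,  37.1,   3.3]), np.float64(78.8), np.int32(559))
58 [687.9  14.9  51.4] [[676.4 -45.8  47.1]
 [689.1  14.7  51.7]
 [693.5  68.8  54.6]]
```

View pics/top2.png

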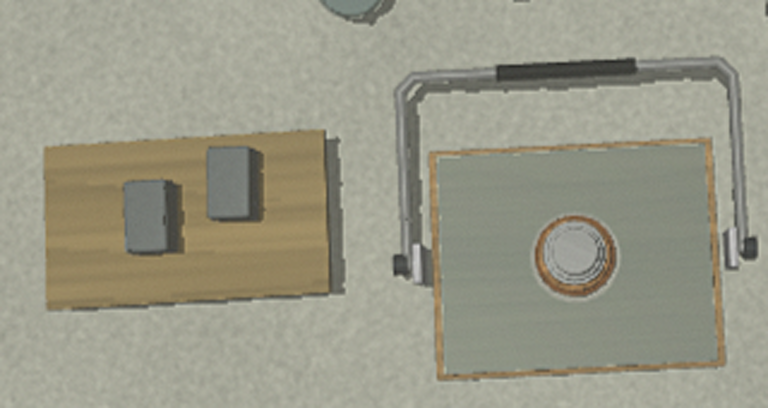

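View pics/side2.png

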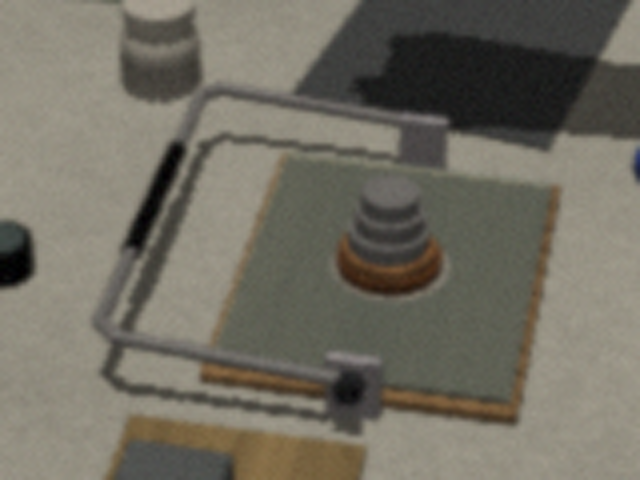

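The stack is complete and centred. Block 2, seen at crop (229,183), has been knocked to about (578,287), so I'll put it back in the row before moving the handle.

```bash
python3 -m inch '[[1,0.06,0,0,0,0,0.9],[1,0.06,0,0,0,0,0.9],[1,0.06,0,0,0,0,0.9],[1,0.06,0,0,0,-0.05,0.9],[1,0.06,0,0,0,-0.05,0.9]]'>/dev/null;python3 -m inch '[[1,0.1,0,0,0,0,0.9],[1,0.1,0,0,0,0,0.9],[1,0.1,0,0,0,0,0.9],[1,0.1,0,0,0,0,0.9],[1,0.1,0,0,0,0,0.9],[1,0.1,0,0,0,0,0.9]]'|head -2;python3 plan.py 577.9 287 63 94.4
```

```text
clock: 49.08
position: [0.5636, 0.1979, 0.181]
t 49.075 pos [563.6 197.9 181. ] yaw 94.2 F [-0.  -1.1 -0.5] w 76.7 gf 0.0 -> shift [0.44  0.103 0.589] turn [-0.     0.001 -0.003]
```

```bash
python3 -m inch '[[0.3,0.07,0,0,0,0,0.9],[0.435,0.103,0,0,0,0,0.9],[0.435,0.103,0.2,0,0,0,0.9],[0.435,0.103,0.4,0,0,0,0.9],[0.435,0.103,0.55,0,0,0,0.9],[0.435,0.103,0.585,0,0,0,0.9],[0.435,0.103,0.585,0,0,0,0.9],[0.435,0.103,0.585,0,0,0,0.5],[0.435,0.103,0.585,0,0,0,0.5],[0.435,0.103,0.585,0,0,0,0.5],[0.435,0.103,0.585,0,0,0,0.5]]' 60;python3 -m inch '[[0,0,-0.05,0,0,0,0.5],[0,0,-0.15,0,0,0,0.5],[0,0,-0.15,0,0,0,0.5],[0,0,-0.15,0,0,0,0.5]]'; python3 plan.py 551.5 309 64 95
```

```text
clock: 50.45
position: [0.5779, 0.2886, 0.0658]
tool_rot: [3.14, -0.0, 1.646]
force: [-1.8, -2.1, 7.7]
grip_width: 0.059
finger_force: 65.7
clock: 50.95
position: [0.5771, 0.2885, 0.0943]
tool_rot: [3.141, 0.0, 1.646]
force: [-0.1, -0.2, -3.8]
grip_width: 0.0588
finger_force: 65.8
t 50.95 pos [577.1 288.5  94.3] yaw 94.3 F [-0.1 -0.2 -3.8] w 58.8 gf 65.8 -> shift [ 0.112 -0.12   0.151] turn [ 0.     0.    -0.007]
```

```bash
python3 -m inch '[[0.112,-0.12,0,0,0,-0.007,0.5],[0.112,-0.12,0,0,0,-0.007,0.5],[0.112,-0.12,0.08,0,0,-0.007,0.5],[0.112,-0.12,0.13,0,0,-0.007,0.5],[0.112,-0.12,0.143,0,0,-0.007,0.5],[0.112,-0.12,0.143,0,0,-0.007,0.5]]';python3 -m inch '[[0,0,0,0,0,0,0.72],[0,0,0,0,0,0,0.9],[0,0,0,0,0,0,0.9],[0,0,-0.2,0,0,0,0.9],[0,0,-0.5,0,0,0,0.6],[0,0,-0.5,0,0,0,0.5]]'>/dev/null;python3 -m inch '[[-1,0.2,0,0,0,0,0.5],[-1,0.2,0,0,0,0,0.5],[-1,0.2,0,0,0,0,0.5],[-1,0.2,0,0,0,0,0.5],[-1,0.2,0,0,0,0,0.5]]'|head -2;  python3 - <<'E'
from h import *
f=cam('top');P=cloud(f)
print('shelf',*segs(f,P,.07,.3,(.45,.62,.2,.5)),sep='\n')
f=cam('side');P=cloud(f);m=(f['img'].max(-1)<45)[215:262,265:292];q=P[215:262,265:292][m];q=q[(q[:,2]>.03)&(q[:,2]<.08)]
print(len(q),np.round(np.median(q,0)*1000,1))
for z in(.04,.045,.05):print(z,[np.round((proj(f,p)-[240,190])*4) for p in((.680,.070,z),(.6865,.011,z),(.690,-.05,z))])
E
python3 plan.py 686 8 90 94.2
```

```text
clock: 51.7
position: [0.5514, 0.3082, 0.0656]
tool_rot: [-3.141, 0.002, 1.657]
force: [-8.6, -7.7, 20.8]
grip_width: 0.0588
finger_force: 69.3
clock: 53.08
position: [0.6087, 0.1125, 0.165]
shelf
(array([165., 248.]), array([552.8, 307.2,  60.3,  38.5,   2.8]), np.float64(78.5), np.int32(568))
(array([141., 250.]), array([548. , 352.9,  59.9,  36.3,   3.3]), np.float64(78.8), np.int32(567))
73 [680.   31.6  52.6]
0.04 [array([129., 258.]), array([150., 205.]), array([174., 154.])]
0.045 [array([129., 251.]), array([149., 198.]), array([174., 148.])]
0.05 [array([129., 245.]), array([149., 192.]), array([174., 142.])]
t 53.175 pos [608.2 115.1 165.3] yaw 95.1 F [0.  0.5 0.6] w 42.9 gf 0.0 -> shift [-0.568  0.341  0.376] turn [-0.    -0.001  0.01 ]
```

```bash
python3 -m inch '[[-0.3,0.1,0,0,0,0,0.5],[-0.56,0.341,0.0,0,0,0.01,0.5],[-0.56,0.341,0.2,0,0,0.01,0.5],[-0.56,0.341,0.376,0,0,0.01,0.5],[-0.56,0.341,0.376,0,0,0.01,0.5],[-0.56,0.341,0.376,0,0,0.01,0.5]]' 30|head -2; python3 plan.py 685.1 9.9 45 94.2
```

```text
clock: 53.92
position: [0.6868, 0.0093, 0.0918]
t 53.925 pos [686.8   9.3  91.8] yaw 94.2 F [-0.8 -0.1  1. ] w 43.0 gf 0.0 -> shift [ 0.003 -0.009  0.234] turn [ 0.001 -0.    -0.   ]
```

```bash
python3 -m inch '[[0,-0.007,0.1,0,0,0,0.5],[0,-0.007,0.2,0,0,0,0.5],[0,-0.007,0.23,0,0,0,0.5],[0,-0.007,0.23,0,0,0,0.5],[0,-0.007,0.23,0,0,0,0.3],[0,-0.007,0.23,0,0,0,0.1],[0,-0.007,0.23,0,0,0,0.1],[0,-0.007,0.23,0,0,0,0.1],[0,-0.007,0.23,0,0,0,0.1]]' 30
python3 - <<'E'
from h import *
f=cam('side');save(f,'bar.png',(230,170,390,290),4)
E
```

```text
clock: 55.05
position: [0.6848, 0.0076, 0.0443]
tool_rot: [-3.141, 0.0, 1.642]
force: [-4.7, -0.4, 0.4]
grip_width: 0.0126
finger_force: 29.6
```

View pics/bar.png

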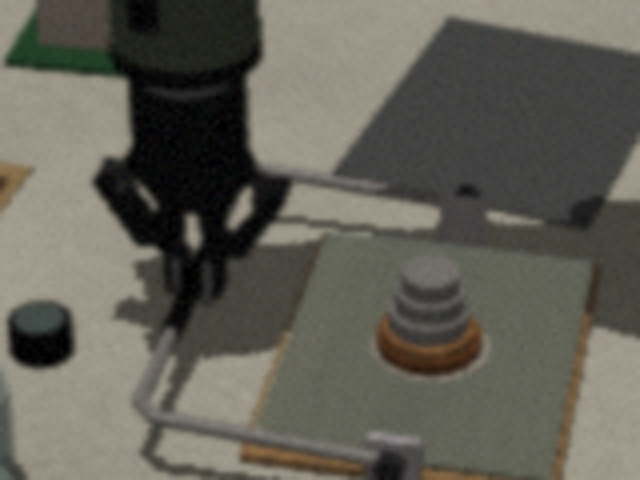

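The picture shows the fingers closed on the black grip near crop (190,290). I'll start the arc.

```bash
python3 -m inch '[[0,-0.004,-0.045,0,0,0,0.1],[0,-0.013,-0.094,0,0,0,0.1],[0,-0.033,-0.17,0,0,0,0.1],[0,-0.06,-0.247,0,0,0,0.1],[0,-0.095,-0.318,0,0,0,0.1],[0,-0.137,-0.387,0,0,0,0.1],[0,-0.137,-0.387,0,0,0,0.1]]'
```

```text
clock: 55.98
position: [0.659, 0.0057, 0.1245]
tool_rot: [3.137, 0.0, 1.642]
force: [9.4, -0.7, 7.2]
grip_width: 0.0127
finger_force: 31.0
```

```bash
python3 -m inch '[[0,-0.048,-0.063,0,0,0,0.1],[0,-0.103,-0.122,0,0,0,0.1],[0,-0.163,-0.175,0,0,0,0.1],[0,-0.228,-0.221,0,0,0,0.1],[0,-0.297,-0.261,0,0,0,0.1],[0,-0.37,-0.294,0,0,0,0.1],[0,-0.446,-0.319,0,0,0,0.1],[0,-0.524,-0.336,0,0,0,0.1],[0,-0.603,-0.346,0,0,0,0.1],[0,-0.66,-0.348,0,0,0,0.1],[0,-0.67,-0.348,0,0,0,0.1],[0,-0.67,-0.348,0,0,0,0.1]]'
python3 - <<'E'
from h import *
for n in('side',):
    f=cam(n);save(f,n+'4.png',(230,130,420,290),3.5)
E
```

```text
clock: 57.48
position: [0.5258, -0.0041, 0.1942]
tool_rot: [3.136, 0.001, 1.641]
force: [-1.3, -3.6, 39.1]
grip_width: 0.012
finger_force: 35.8
```

View pics/side4.png

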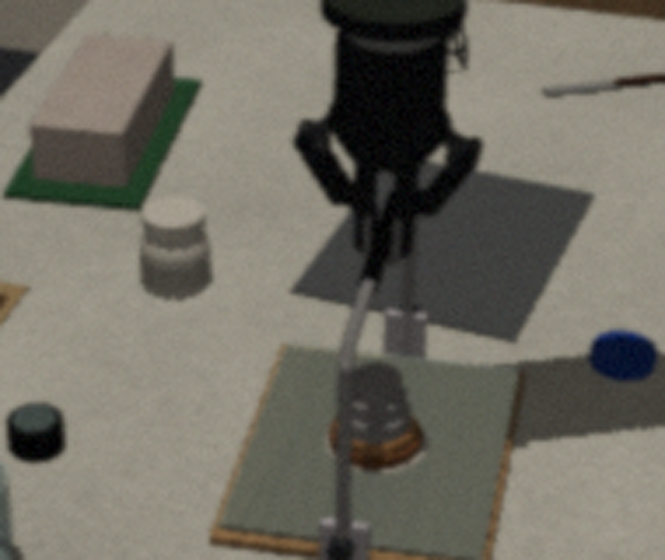

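The handle looks upright. I'll press it 4 mm further towards the stop, then release and rise.

```bash
python3 -m inch '[[0,-0.01,0,0,0,0,0.1],[0,-0.02,0,0,0,0,0.1],[0,-0.03,0,0,0,0,0.1],[0,-0.03,0,0,0,0,0.1]]';python3 -m inch '[[0,0.02,0,0,0,0,0.3],[0,0.02,0,0,0,0,0.5],[0,0.02,0,0,0,0,0.5],[0,0.02,-0.1,0,0,0,0.5],[0,0.02,-0.4,0,0,0,0.5],[0,0.02,-0.4,0,0,0,0.5]]'; python3 -m inch '[[-1,-0.1,0,0,0,0,0.5],[-1,-0.1,0,0,0,0,0.5],[-1,-0.1,0,0,0,0,0.5],[-1,-0.1,0,0,0,0,0.5],[-1,-0.1,0,0,0,0,0.5],[-1,-0.1,0,0,0,0,0.5]]'|head -2
python3 - <<'E'
from h import *
f=cam('top');P=cloud(f)
print('bar',*segs(f,P,.17,.215,(.4,.7,-.2,.2),20),sep='\n')
print('shelf',*segs(f,P,.07,.12,(.45,.62,.2,.5)),sep='\n')
print('stack',*[x for h in(.031,.042,.056,.07) for x in segs(f,P,h,.12,(.46,.6,-.09,.09))],sep='\n')
f=cam('side');P=cloud(f);print('bar',*segs(f,P,.15,.23,(.4,.7,-.14,.2),20),sep='\n');save(f,'side5.png',(200,100,420,310),2.8)
E
```

```text
clock: 58.02
position: [0.5247, -0.0041, 0.1946]
tool_rot: [3.126, -0.0, 1.641]
force: [38.4, -4.6, 6.5]
grip_width: 0.0129
finger_force: 33.7
clock: 58.78
position: [0.5231, -0.0036, 0.2748]
tool_rot: [3.136, 0.001, 1.642]
force: [0.1, 0.9, -0.6]
grip_width: 0.0425
finger_force: 0.0
clock: 59.52
position: [0.5163, -0.2031, 0.2712]
bar
(array([318., 261.]), array([526.2,  -1. ,  14.1, 295.4,   4.3]), np.float64(198.8), np.int32(1082))
shelf
(array([165., 248.]), array([552.3, 306.5,  60.2,  36.6,   6.3]), np.float64(78.9), np.int32(566))
(array([141., 250.]), array([548.4, 352.9,  60.7,  36.1,   3.7]), np.float64(78.8), np.int32(567))
stack
(array([319., 254.]), array([551. ,   1.3,  14.3,  47.2,   3.2]), np.float64(49.1), np.int32(97))
(array([319., 271.]), array([513.6,  -0.7,  31. ,  59.5,   5.1]), np.float64(61.7), np.int32(375))
(array([319., 255.]), array([549.3,   1.1,  11. ,  38.5,   3.2]), np.float64(53.7), np.int32(67))
(array([320., 270.]), array([515.2,  -2.5,  26.5,  51.3,   5.7]), np.float64(66.9), np.int32(289))
(array([319., 270.]), array([516.4,  -1.7,  22.4,  44.3,   5.9]), np.float64(74.6), np.int32(212))
(array([319., 269.]), array([517.7,  -1.1,  18. ,  35.6,   2.1]), np.float64(75.9), np.int32(143))
bar
(array([337., 207.]), array([523.6,   5.8,  14.4, 292. ,   4.2]), np.float64(198.9), np.int32(392))
```

View pics/side5.png

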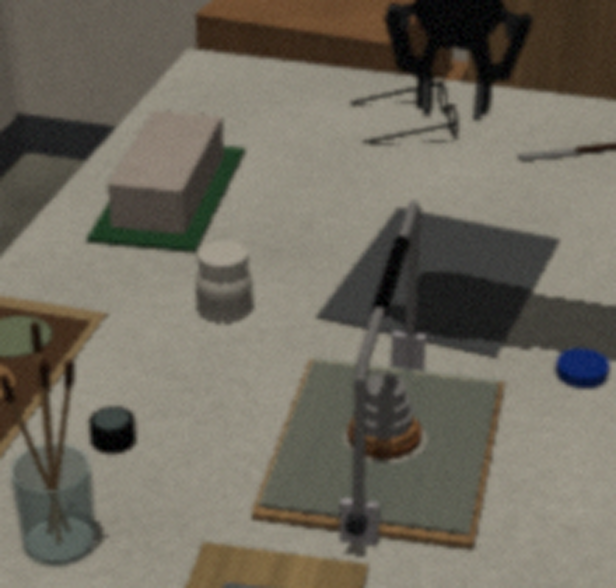

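The handle stands upright: the bar is at x=526.2, over the hinge at 526. The stack and block row are intact and the gripper is clear.

```bash
python3 -c "
from workcell import bot
print(bot.job_done())"
```

```text
the job is handed in; nothing more can be done
None
```

I handed the job in at about 60 s of robot time: the two blocks stand in a row on the shelf, all five discs are stacked within about 2 mm of the print's centre, and the handle is upright. One block was knocked out of the row partway through and put back. The hand-in gave no verdict.

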